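# Unhook the first aid box and stand it on the glass plate

### The job

Take the closed first aid box off its deep hook: lift it by the grip on its handle until the handle is past the hook's upturned tip, then draw it out. Set it down upright in the middle of the square glass plate, without dropping it, and let go. Leave the open caddy hanging on the other hook.

Things in the scene. Friction and masses are not known exactly. Their poses are not given: they have to be found in the camera images.
- kit: First aid box: white, closed flat lid, grey latch on -x, 56x90x70 mm (x,y,z), 0.15-0.25 kg. Stiff handle on the lid: two arms at y=+-35 carry a crossbar along y, 10 thick, z 125-133, hung on either hook. On it a grip tab 10 thick (x), 30 wide (y), z 133-172: pinch across the 30 mm from above, fingertips above the crossbar. Origin: centre of underside; z up. Its -x faces the hook's open side.
- caddy: Open-topped white caddy with two paper rolls, no lid or latch, hanging on the other hook; leave it there. Outer size 56x90x70 mm, same crossbar and grip tab heights as the box, arms at y=+-41. Origin: centre of its underside, z up.
- rack: Fixed steel rack. Rail along y, z 145-185 mm, 12 thick about x=0. Flat hooks 14 wide at y=+-80 run from the rail to x=-56: strap z 155-160, upturned tip x -51 to -56, top z 185. Hung things: origin about x=-29, z=35; they clear the tip after rising 25 mm, the box's lid meets the strap at 50 mm; draw out to -x. Base 80x360x10, posts at y=+-165. Origin: centre of underside, z up.
- plate: Square frosted glass plate, 140x140x8 mm, fixed flat on the shelf between rack and robot (not the round white dish that lies to one side of it). Origin: centre of its underside; upper face 8 mm above; z up.
Not all that is in view belongs to the job. What is shaped like the kit but yellow is not meant.

How it is judged (in metres and radians):
On the way, in this order (a step that is already met when the one before it is completed fails the run):
1. the box is lifted past the tip of its hook while still over the hook (z of kit in the frame of rack above 0.058 m and x of kit in the frame of rack above -0.05 m).
2. the box, still held, is over the middle of the plate and within 15 mm of its surface (horizontal distance between kit and plate below 0.03 m and z of kit in the frame of plate below 0.023 m and contact force between the fingers and kit above 1 N).
At the end, for the whole second after the job is handed in: The first aid box stands upright (within 10 degrees) and still on the square plate, its centre within 30 mm of the plate's centre; the caddy still hangs on its hook (horizontal distance between kit and plate below 0.03 m and z of kit in the frame of plate between 0.004 and 0.012 m and angle between kit's own z axis and vertical below 0.17 rad and linear speed of kit below 0.02 m/s and z of caddy in the frame of rack above 0.028 m and x of caddy in the frame of rack above -0.055 m); the robot touches nothing.
It fails at once if the caddy is lifted or pushed more than 40 mm from where it hung (distance of caddy from where it was at the start of the episode above 0.04 m).
It fails at once if the first aid box is tipped over (more than 45 degrees) (angle between kit's own z axis and vertical above 0.785 rad).
It also fails if it takes over 38 s, if anything falls off the work surface, if the arm or the gripper's body presses on something with over 40 N, if the wrist force passes 120 N, or if a joint passes its speed limit or range.

### The arm

A 6-joint arm with a two-finger parallel gripper is mounted at the origin on the work surface. World frame = base frame: x ahead of the robot, y to its left, z up, the work surface at z = 0. Lengths are in mm, angles in rad, forces in N, time in s.
With the tool pointing down it reaches from about 275 to 1000 mm from the base axis. Payload 8.4 kg.
Tool frame: the origin (TCP) lies at the very end of the fingers, on their centre line; the grasp point (between the pads) lies 19 mm behind it (r.tcp_to_grasp is the distance from the TCP to the grasp point, in mm); z points along the fingers, y is the line along which they close (so a half turn about z gives the same grasp; the last joint's range is limited). The gripper opens to 85 mm and grips with 20 to 120 N. Pads are 22 mm wide; open, the fingers measure 114 mm over their backs; the gripper's body (76 mm by 85 mm) begins 54 mm behind the grasp point. The pads swing forward as they close: fully open they stand 13 mm farther back than shut.
Start: joints at [-1.127, 0.353, 1.633, -0, 1.155, -0.002], TCP at [269.486, -563.919, 231.281] pointing down, gripper open.
Joint ranges: [-2.63, 2.63], [-0.92, 2.1], [0.06, 2.66], [-1.3, 4.44], [0, 2.69], [-3.02, 3.02]. Speed limits (rad/s): [2.22, 2.22, 2.79, 3.14, 3.14, 3.14].

### API

Orientations are given as [roll, pitch, yaw] about the fixed x, y, z axes, in that order (R = Rz(yaw) Ry(pitch) Rx(roll)).
In Python, from rig import r gives the robot as it stands. The module is installed in compiled form; this text tells all that it offers.
- The arm moves only by the tool play_rows, never from a script. Its argument "rows" is a list of rows, each an object with "dp": the shift along the tool's x, y, z in units of 40 mm (1.0 is 40 mm), a list of three; "turn": the turn, a rotation vector about the tool's x, y, z in units of 6 degrees (1.0 is 6 degrees), a list of three; "fingers": the closure, from 0 (fully open) to 1 (shut). In form: [{"dp": [tx, ty, tz], "turn": [wx, wy, wz], "fingers": fingers}, ...]. A call has 1 to 5 rows; each row shifts and turns the commanded pose from where the row before left it, along the tool's axes as they then stand; what a row does not reach is not made up. A row lasts 1/12 s, in which the tool goes at most 41.7 mm and 7.16 degrees, less where a joint would pass 70% of its speed; a pose out of reach is approached as far as the arm can. A call is refused whole if a number of a shift passes 1 or a number of a turn 1, either way. A call with a gripper value outside its range is refused whole. The fingers move at their own pace and stop on an object; "force" is the grip in N (left out, the last holds). Time passes only in rows, so rows that do not move let the fingers close. It gives the time, the measured TCP pose, the force, the opening and the grip force at its end, in the units of the state.
- r.sense(): the state, without advancing time (a new reading comes with each control period).
- r.grab_frame(name): name is "scene" or "top" or "wrist"; returns a dict with "pixels" (480x640x3 uint8, red, green, blue), "fx", "fy", "cx", "cy" (pixels), "dist" ([k1, k2, p1, p2, k3] as OpenCV has them; the pictures are not rectified), "pose" (4x4, takes a point from camera to world coordinates). Camera axes: x right, y down, z forward; pixel columns grow to the right and rows downward; lengths in mm; the calibration is good to about 2 mm. A picture is of the moment at which its call begins. There is no depth.
- r.sign_off(): hands the job in; it is judged then, once.
The state is a dict: "clock": time; "qpos": joint angles; "qvel": joint speeds; "joint_efforts": joint torques, N m; "eef_pos": TCP position; "tcp_rot": TCP orientation; "contact_force": force on the tool from outside, world axes, zero at the start; "wrist_torque": the same for the moment, N m; "opening": opening from 0.0 (shut) to 1.0 (fully open); "grasp_force": force on a finger pad.
Only numpy, scipy, OpenCV 4.12 (cv2) and the standard library are available. Lean on these libraries where they do the work, as an engineer would, in place of code of your own. Each camera call takes 0.05 s, during which the arm holds its last target. There are 200 camera calls.

## Working session

There is one attempt and no reset: what is moved stays moved. The work goes in short steps, Python scripts to look and compute and a tool call to move; the robot and the scene stay as the last step left them, time stands still between calls to the robot, and variables do not carry over. Pictures are saved under pics/ and viewed, at most 10 in all, crops included, and the job is handed in when it is done.

Besides the shell and the picture viewer there is one more tool, called after "Call:" as a command line: name --argument value ..., lists and objects as JSON in quotes. play_rows: Moves the arm, as the interface text tells. Its arguments: {"type":"object","properties":{"rows":{"type":"array"},"force":{"type":"number"}},"required":["rows"]}

```bash
mkdir -p pics; cat > h.py <<'E'
import numpy as np, cv2, pickle
from rig import r
def grab(n,tag):
    f=r.grab_frame(n); pickle.dump(f,open(f'pics/{tag}.pkl','wb'))
    cv2.imwrite(f'pics/{tag}.png',f['pixels'][:,:,::-1]); return f
def load(tag): return pickle.load(open(f'pics/{tag}.pkl','rb'))
def ray(f,uv):
    K=np.array([[f['fx'],0,f['cx']],[0,f['fy'],f['cy']],[0,0,1.]])
    p=cv2.undistortPoints(np.array([[uv]],float),K,np.array(f['dist'],float))[0,0]
    P=np.array(f['pose']); d=P[:3,:3]@np.array([p[0],p[1],1]); return P[:3,3],d/np.linalg.norm(d)
def onz(f,uv,z):
    o,d=ray(f,uv); return o+d*(z-o[2])/d[2]
def tri(fs,uvs):
    A=0;b=0
    for f,uv in zip(fs,uvs):
        o,d=ray(f,uv); M=np.eye(3)-np.outer(d,d); A=A+M; b=b+M@o
    return np.linalg.solve(A,b)
def proj(f,X):
    P=np.linalg.inv(np.array(f['pose'])); K=np.array([[f['fx'],0,f['cx']],[0,f['fy'],f['cy']],[0,0,1.]])
    return cv2.projectPoints(np.array(X,float).reshape(-1,1,3),cv2.Rodrigues(P[:3,:3])[0],P[:3,3],K,np.array(f['dist'],float))[0][:,0]
E
python3 - <<'E'
from h import *
a=grab('scene','s0');b=grab('top','t0')
for f in(a,b): print(np.round(np.array(f['pose']),2).tolist(),f['fx'])
print(r.sense()['clock'])
E
```

```text
[[-0.61, 0.51, -0.61, 1127.81], [0.8, 0.39, -0.46, 405.29], [0.0, -0.77, -0.64, 731.17], [0.0, 0.0, 0.0, 1.0]] 494.3203150622554
[[-0.03, -1.0, 0.07, 381.13], [-1.0, 0.03, 0.02, -94.79], [-0.02, -0.07, -1.0, 1101.04], [0.0, 0.0, 0.0, 1.0]] 599.1572290548346
0.1
```

View pics/s0.png

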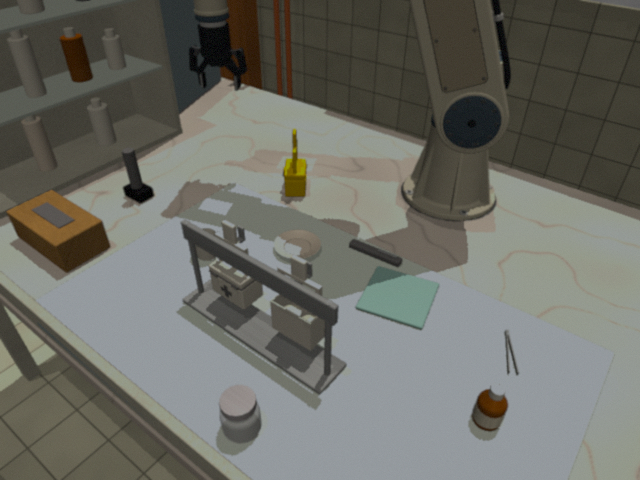

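View pics/t0.png

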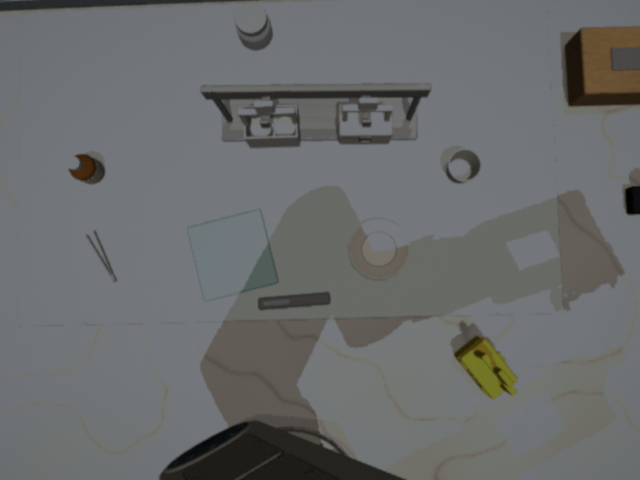

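The top view shows two white hung things: one at about (272,122) with two rolls inside and no lid, which is the caddy, and one at about (365,120) with a closed top and a latch at (365,140), which fits the kit. The yellow one at (487,368) is not meant. The square plate is at (232,255) and the round dish at (378,248). I'll confirm with a crop.

```bash
python3 - <<'E'
from h import *
a=load('s0');b=load('t0')
A=a['pixels'][200:390,170:350,::-1];B=b['pixels'][70:160,190:440,::-1]
A=cv2.resize(A,(568,600),interpolation=2)
B=cv2.resize(B,(800,288),interpolation=2)
cv2.imwrite('pics/c_t.png',B)
# plate corners by hsv mask
for f,n in((a,'s'),(b,'t')):
    h=cv2.cvtColor(f['pixels'],cv2.COLOR_RGB2HSV)
    m=cv2.inRange(h,(65,22,60),(100,255,255))
    m=cv2.morphologyEx(m,cv2.MORPH_OPEN,np.ones((3,3)))
    c=max(cv2.findContours(m,0,2)[0],key=cv2.contourArea)
    print(n,cv2.contourArea(c)); bx=cv2.approxPolyDP(c,6,True)[:,0]; print(bx.tolist())
    for z in(8,):
        print(z,np.round([onz(f,p,z)[:2] for p in bx]).tolist())
E
```

```text
s 3200.5
[[377, 267], [356, 308], [421, 328], [439, 283]]
8 [[386.0, 14.0], [520.0, 47.0], [488.0, 178.0], [350.0, 148.0]]
t 865.5
[[227, 218], [187, 228], [196, 268], [212, 255], [202, 242], [212, 236], [217, 249], [223, 233], [216, 225]]
8 [[509.0, 107.0], [492.0, 182.0], [418.0, 166.0], [441.0, 136.0], [466.0, 154.0], [476.0, 136.0], [452.0, 127.0], [481.0, 115.0], [496.0, 128.0]]
```

View pics/c_t.png

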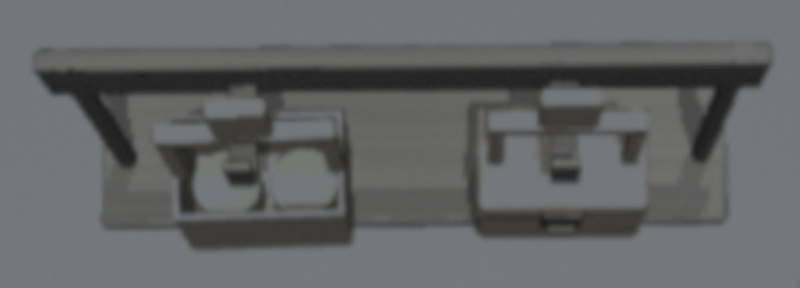

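The crop confirms it: the kit is the right-hand one, with a closed lid and a latch at crop (560,222). The caddy is on the left with rolls. Next I compute the positions.

```bash
python3 - <<'E'
from h import *
a=load('s0');b=load('t0')
sc=[[377,267],[356,308],[421,328],[439,283]]; tc=[[277,283],[262,209],[187,228],[205,300]]
T=np.array([tri([a,b],[x,y]) for x,y in zip(sc,tc)]);print(T.round(1).tolist(),T.mean(0).round(1))
P8=np.array([onz(b,p,8) for p in tc]);print(P8.round(1).tolist(),P8.mean(0))
# rack base front corners at z 10
B=[onz(b,(190+x/3.2,70+y/3.2),10) for x,y in((103,225),(725,220))];print('base',np.round(B,1).tolist(),np.linalg.norm(B[0]-B[1]))
R=[onz(b,(190+x/3.2,70+y/3.2),185) for x,y in((35,60),(770,55))];print('rail',np.round(R,1).tolist(),np.linalg.norm(R[0]-R[1]))
# kit tab top ~ z 172
for z in(172,): print('tab',[onz(b,(190+x/3.2,70+y/3.2),z).round(1).tolist() for x,y in((544,97),(602,97),(571,97))])
R=np.array(R);m=R.mean(0)[:2];ey=(R[0]-R[1])[:2];ey/=np.linalg.norm(ey);ex=np.array([ey[1],-ey[0]])
print('rack',m,ey,np.degrees(np.arctan2(-ey[0],ey[1])),'kit pred',[ (m-29*ex+s*80*ey).round(1) for s in(1,-1)])
s=r.sense();print(s['tcp_rot'],s['clock'])
E
```

```text
[[387.4, 16.2, 10.0], [521.7, 44.9, 8.3], [491.9, 180.1, 12.9], [358.6, 149.5, 15.5]] [439.9  97.7  11.7]
[[386.7, 17.5, 8.0], [523.4, 42.4, 8.0], [492.2, 181.9, 8.0], [359.1, 150.0, 8.0]] [440.33863036  97.94148066   8.        ]
base [[653.9, 114.1, 10.0], [645.3, -246.0, 10.0]] 360.18962668227863
rail [[693.8, 113.3, 185.0], [684.0, -246.8, 185.0]] 360.18335471152926
tab [[670.7, -136.7, 172.0], [669.7, -165.3, 172.0], [670.2, -150.0, 172.0]]
rack [688.89957786 -66.74501299] [0.02724044 0.99962891] -1.560955260039439 kit pred [array([662.1,  14. ]), array([ 657.7, -145.9])]
[-3.14037841e+00  1.62284833e-05  4.45808079e-01] 0.1
```

The box's tab comes out near (659,-148) with its top at about z=207. The plate centre is (440,98) and the rack yaw is -1.56°. I'll turn and rise, then travel.

Call:
play_rows --rows '[{"dp":[0,0,-0.35],"turn":[0,0,0.9],"fingers":0},{"dp":[0,0,-0.35],"turn":[0,0,0.9],"fingers":0},{"dp":[0,0,-0.35],"turn":[0,0,0.9],"fingers":0},{"dp":[0,0,-0.35],"turn":[0,0,0.9],"fingers":0},{"dp":[0,0,-0.35],"turn":[0,0,0.9],"fingers":0}]' --force 50

```text
clock: 0.52
eef_pos: [269.4, -563.7, 301.5]
tcp_rot: [-3.141, 0.0, -0.03]
contact_force: [-0.3, 0.2, -0.1]
opening: 1.006
grasp_force: 0.0
```

Call:
play_rows --rows '[{"dp":[0.63,-0.71,0],"turn":[0,0,0],"fingers":0},{"dp":[0.63,-0.71,0],"turn":[0,0,0],"fingers":0},{"dp":[0.63,-0.71,0],"turn":[0,0,0],"fingers":0},{"dp":[0.63,-0.71,0],"turn":[0,0,0],"fingers":0},{"dp":[0.63,-0.71,0],"turn":[0,0,0],"fingers":0}]'

```text
clock: 0.93
eef_pos: [399.7, -423.7, 301.0]
tcp_rot: [-3.141, 0.0, -0.026]
contact_force: [1.2, -0.3, -0.7]
opening: 1.0
grasp_force: 0.0
```

Call:
play_rows --rows '[{"dp":[0.63,-0.71,0],"turn":[0,0,0],"fingers":0},{"dp":[0.63,-0.71,0],"turn":[0,0,0],"fingers":0},{"dp":[0.63,-0.71,0],"turn":[0,0,0],"fingers":0},{"dp":[0.63,-0.71,0],"turn":[0,0,0],"fingers":0},{"dp":[0.63,-0.71,0],"turn":[0,0,0],"fingers":0}]'

```text
clock: 1.35
eef_pos: [529.5, -284.7, 301.0]
tcp_rot: [-3.141, 0.0, -0.025]
contact_force: [0.2, 0.2, 0.5]
opening: 1.0
grasp_force: 0.0
```

Call:
play_rows --rows '[{"dp":[0.6,-0.7,0],"turn":[0,0,0],"fingers":0},{"dp":[0.6,-0.7,0],"turn":[0,0,0],"fingers":0},{"dp":[0.5,-0.7,0],"turn":[0,0,0],"fingers":0},{"dp":[0.4,-0.7,0],"turn":[0,0,0],"fingers":0},{"dp":[0,0,0],"turn":[0,0,0],"fingers":0}]'

```text
clock: 1.77
eef_pos: [617.9, -171.8, 300.6]
tcp_rot: [-3.139, -0.0, -0.022]
contact_force: [0.5, -1.5, 0.2]
opening: 1.003
grasp_force: 0.0
```

```bash
python3 - <<'E'
from h import *
f=grab('wrist','w1');print(r.sense()['eef_pos'],np.array(f['pose']).round(2).tolist())
print(proj(f,[[659,-148,207],[617.9,-171.8,300]]).round())
E
```

```text
[ 616.5210142  -173.95596369  300.56508218] [[-0.02, -0.96, -0.29, 692.21], [-1.0, 0.02, 0.01, -174.47], [-0.0, 0.29, -0.96, 443.21], [0.0, 0.0, 0.0, 1.0]]
[[279. 192.]
 [313. 305.]]
```

View pics/w1.png

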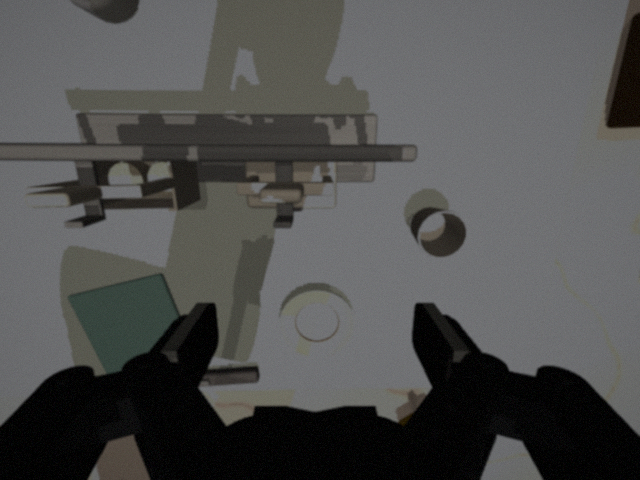

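The wrist view shows the box's tab top at about (282,192), within 3 px of the prediction at (279,192), with the hook at (285,215) and the rail just behind at row 152. I'll go over it and down.

Call:
play_rows --rows '[{"dp":[0.55,-0.33,0],"turn":[0,0,0],"fingers":0},{"dp":[0.5,-0.33,0],"turn":[0,0,0],"fingers":0},{"dp":[0,0,0.5],"turn":[0,0,0],"fingers":0},{"dp":[0,0,0.5],"turn":[0,0,0],"fingers":0},{"dp":[0,0,0],"turn":[0,0,0],"fingers":0}]'

```text
clock: 2.23
eef_pos: [655.6, -151.5, 256.8]
tcp_rot: [-3.141, 0.007, -0.026]
contact_force: [-1.0, 0.2, -0.2]
opening: 0.998
grasp_force: 0.0
```

```bash
python3 - <<'E'
from h import *
f=grab('wrist','w2');s=r.sense();print(s['eef_pos'],s['tcp_rot'])
print(proj(f,[[659,-149,207],[654,-134,207],[664,-164,207],[680.7,-149,185]]).round())
im=f['pixels'][40:340,100:500,::-1];im=cv2.convertScaleAbs(im,alpha=1.6)
cv2.imwrite('pics/w2c.png',cv2.resize(im,None,fx=2,fy=2))
E
```

```text
[ 656.22921399 -151.7468024   258.93648216] [-3.14089964  0.0049329  -0.02598014]
[[310. 262.]
 [286. 271.]
 [334. 254.]
 [309. 220.]]
```

View pics/w2c.png

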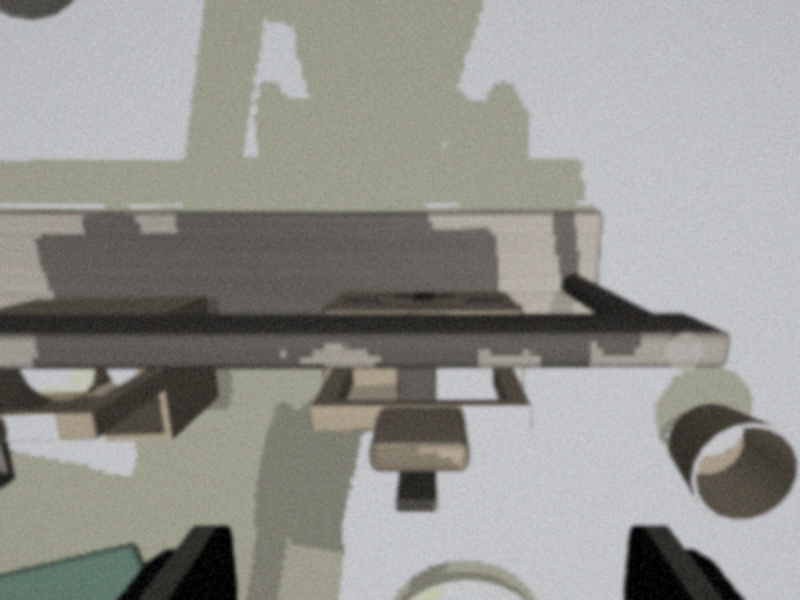

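The tab's top face is at crop (370–468, 443–470), i.e. pixel (309.5,268). That puts it laterally spot on (y≈-149), with x≈655. Descend.

Call:
play_rows --rows '[{"dp":[-0.01,-0.07,0.5],"turn":[0,0,0],"fingers":0},{"dp":[0,0,0.5],"turn":[0,0,0],"fingers":0},{"dp":[0,0,0.5],"turn":[0,0,0],"fingers":0},{"dp":[0,0,0.5],"turn":[0,0,0],"fingers":0},{"dp":[0,0,0.08],"turn":[0,0,0],"fingers":0}]'

```text
clock: 2.7
eef_pos: [656.0, -149.0, 176.0]
tcp_rot: [-3.141, 0.004, -0.026]
contact_force: [-0.7, 0.1, -0.1]
opening: 0.999
grasp_force: 0.0
```

Call:
play_rows --rows '[{"dp":[0,0,0],"turn":[0,0,0],"fingers":0.2},{"dp":[0,0,0],"turn":[0,0,0],"fingers":0.4}]'

```text
clock: 2.87
eef_pos: [658.4, -149.1, 179.7]
tcp_rot: [3.141, -0.002, -0.026]
contact_force: [-0.4, -0.4, 0.6]
opening: 0.748
grasp_force: 0.0
```

Call:
play_rows --rows '[{"dp":[0,0,0],"turn":[0,0,0],"fingers":1},{"dp":[0,0,0],"turn":[0,0,0],"fingers":1},{"dp":[0,0,0],"turn":[0,0,0],"fingers":1},{"dp":[0,0,0],"turn":[0,0,0],"fingers":1},{"dp":[0,0,0],"turn":[0,0,0],"fingers":1}]' --force 60

```text
clock: 3.28
eef_pos: [658.5, -148.6, 179.7]
tcp_rot: [3.141, -0.002, -0.025]
contact_force: [-1.7, 0.1, 6.5]
opening: 0.342
grasp_force: 58.7
```

```bash
python3 - <<'E'
from h import *
f=grab('wrist','w3');g=grab('scene','s3');s=r.sense();print({k:np.round(v,3).tolist() for k,v in s.items()})
a=f['pixels'][100:480,100:540,::-1];b=cv2.resize(g['pixels'][200:390,170:350,::-1],(360,380),interpolation=2)
cv2.imwrite('pics/v3.png',cv2.convertScaleAbs(np.hstack([a,b]),alpha=1.5))
E
```

```text
{'clock': 3.383, 'qpos': [-0.224, 0.476, 1.566, -0.0, 1.098, 1.372], 'qvel': [0.0, -0.001, -0.002, -0.001, 0.002, -0.0], 'joint_efforts': [0.099, -63.394, -31.039, 0.043, -0.48, 0.001], 'eef_pos': [658.489, -148.603, 179.716], 'tcp_rot': [3.141, -0.002, -0.025], 'contact_force': [-0.489, -0.281, 6.877], 'wrist_torque': [-0.012, 0.282, -0.007], 'grasp_force': 58.736, 'opening': 0.34}
```

View pics/v3.png

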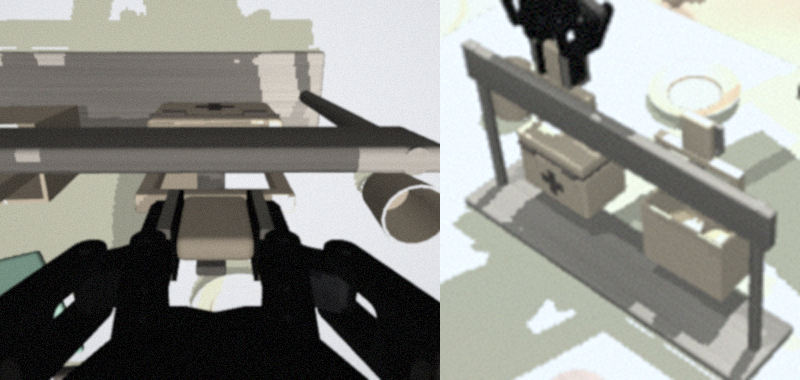

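The tab is squarely held at 29 mm opening with 59 N, and the crop confirms it is the closed box with the cross. Lift about 36 mm.

Call:
play_rows --rows '[{"dp":[0,0,-0.2],"turn":[0,0,0],"fingers":1},{"dp":[0,0,-0.25],"turn":[0,0,0],"fingers":1},{"dp":[0,0,-0.25],"turn":[0,0,0],"fingers":1},{"dp":[0,0,-0.2],"turn":[0,0,0],"fingers":1},{"dp":[0,0,0],"turn":[0,0,0],"fingers":1}]'

```text
clock: 3.8
eef_pos: [659.0, -148.7, 216.8]
tcp_rot: [3.141, -0.004, -0.025]
contact_force: [1.2, 0.4, -2.1]
opening: 0.341
grasp_force: 59.3
```

Call:
play_rows --rows '[{"dp":[0,0,0],"turn":[0,0,0],"fingers":1},{"dp":[0,0,0],"turn":[0,0,0],"fingers":1}]'

```text
clock: 3.97
eef_pos: [657.6, -148.4, 213.9]
tcp_rot: [-3.142, 0.0, -0.025]
contact_force: [0.3, 0.3, -2.1]
opening: 0.342
grasp_force: 59.3
```

```bash
python3 - <<'E'
from h import *
g=grab('scene','s4');s=r.sense();print({k:np.round(s[k],3).tolist() for k in('eef_pos','tcp_rot','contact_force','wrist_torque','grasp_force')})
b=cv2.resize(g['pixels'][190:390,170:350,::-1],(540,600),interpolation=2)
cv2.imwrite('pics/v4.png',cv2.convertScaleAbs(b,alpha=1.5))
E
```

```text
{'eef_pos': [657.428, -148.393, 213.601], 'tcp_rot': [-3.141, 0.001, -0.025], 'contact_force': [-0.305, -0.259, -2.096], 'wrist_torque': [-0.009, 0.022, 0.021], 'grasp_force': 59.277}
```

View pics/v4.png

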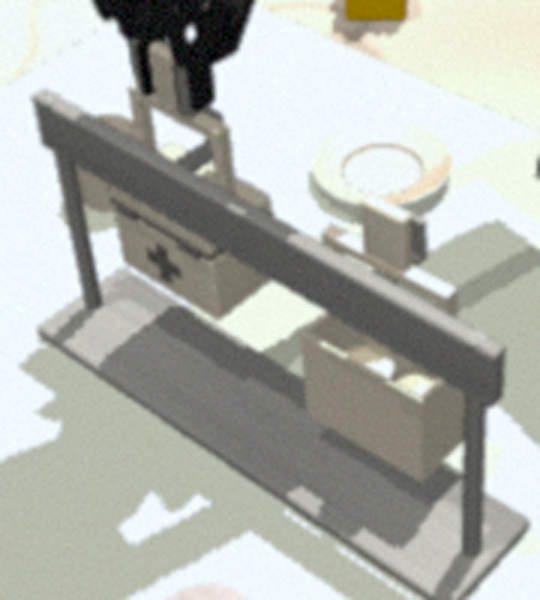

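The box's handle is above the hook tip and still over the hook, with 2.1 N of weight carried. Draw out along -x.

Call:
play_rows --rows '[{"dp":[-0.3,0,0],"turn":[0,0,0],"fingers":1},{"dp":[-0.5,0,0],"turn":[0,0,0],"fingers":1},{"dp":[-0.6,0,0],"turn":[0,0,0],"fingers":1},{"dp":[-0.6,0,0],"turn":[0,0,0],"fingers":1},{"dp":[-0.5,0,0],"turn":[0,0,0],"fingers":1}]'

```text
clock: 4.43
eef_pos: [555.8, -145.6, 213.2]
tcp_rot: [-3.141, 0.002, -0.025]
contact_force: [1.1, -0.1, -1.8]
opening: 0.341
grasp_force: 59.3
```

Call:
play_rows --rows '[{"dp":[-0.2,-0.2,0],"turn":[0,0,0],"fingers":1},{"dp":[-0.3,-0.5,0],"turn":[0,0,0],"fingers":1},{"dp":[-0.35,-0.7,0],"turn":[0,0,0],"fingers":1},{"dp":[-0.35,-0.7,0],"turn":[0,0,0],"fingers":1},{"dp":[-0.35,-0.7,0],"turn":[0,0,0],"fingers":1}]'

```text
clock: 4.85
eef_pos: [498.2, -31.1, 213.9]
tcp_rot: [-3.141, -0.0, -0.026]
contact_force: [0.9, -0.5, -1.0]
opening: 0.339
grasp_force: 59.6
```

Call:
play_rows --rows '[{"dp":[-0.35,-0.7,0],"turn":[0,0,0],"fingers":1},{"dp":[-0.35,-0.7,0],"turn":[0,0,0],"fingers":1},{"dp":[-0.35,-0.7,0],"turn":[0,0,0],"fingers":1},{"dp":[-0.25,-0.5,0],"turn":[0,0,0],"fingers":1},{"dp":[-0.1,-0.3,0],"turn":[0,0,0],"fingers":1}]'

```text
clock: 5.27
eef_pos: [444.2, 87.3, 213.9]
tcp_rot: [-3.141, 0.001, -0.024]
contact_force: [0.2, -0.6, -2.2]
opening: 0.338
grasp_force: 59.7
```

Call:
play_rows --rows '[{"dp":[0,0,0],"turn":[0,0,0],"fingers":1},{"dp":[0,0,0],"turn":[0,0,0],"fingers":1},{"dp":[0,0,0],"turn":[0,0,0],"fingers":1}]'

```text
clock: 5.52
eef_pos: [446.1, 84.9, 214.1]
tcp_rot: [3.141, -0.0, -0.025]
contact_force: [0.1, -0.1, -1.9]
opening: 0.339
grasp_force: 59.8
```

```bash
python3 - <<'E'
from h import *
g=grab('scene','s5');t=grab('top','t5');s=r.sense();print({k:np.round(s[k],3).tolist() for k in('eef_pos','tcp_rot','contact_force','wrist_torque','grasp_force')})
b=cv2.resize(g['pixels'][150:350,250:470,::-1],(440,400),interpolation=2);a=cv2.resize(t['pixels'][150:350,150:330,::-1],(360,400),interpolation=2)
cv2.imwrite('pics/v5.png',cv2.convertScaleAbs(np.hstack([b,a]),alpha=1.5))
E
```

```text
{'eef_pos': [446.072, 84.437, 214.018], 'tcp_rot': [3.141, -0.0, -0.026], 'contact_force': [-0.647, 0.348, -1.762], 'wrist_torque': [0.022, 0.002, -0.033], 'grasp_force': 59.791}
```

View pics/v5.png

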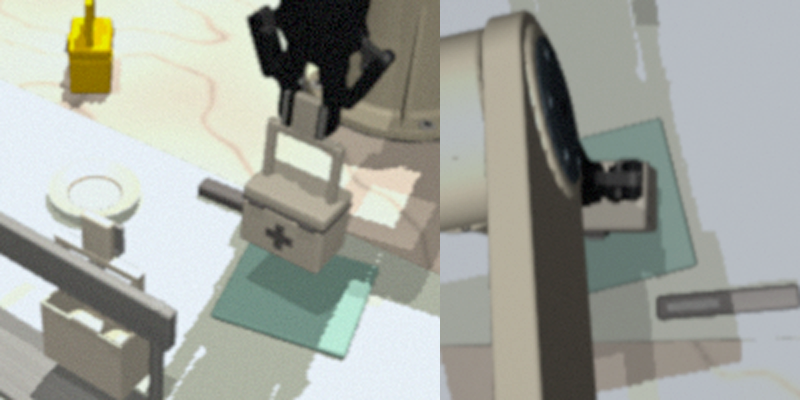

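The box hangs upright over the plate, off by about 13 mm in y, and the caddy is undisturbed. Correct and descend.

Call:
play_rows --rows '[{"dp":[-0.1,-0.2,0.1],"turn":[0,0,0],"fingers":1},{"dp":[-0.05,-0.14,0.3],"turn":[0,0,0],"fingers":1},{"dp":[0,0,0.4],"turn":[0,0,0],"fingers":1},{"dp":[0,0,0.35],"turn":[0,0,0],"fingers":1},{"dp":[0,0,0.15],"turn":[0,0,0],"fingers":1}]'

```text
clock: 6.03
eef_pos: [438.9, 98.6, 160.3]
tcp_rot: [3.141, 0.002, -0.026]
contact_force: [-1.2, 0.9, -2.8]
opening: 0.339
grasp_force: 59.8
```

Call:
play_rows --rows '[{"dp":[0,0,0],"turn":[0,0,0],"fingers":1},{"dp":[0,0,0],"turn":[0,0,0],"fingers":1},{"dp":[0,0,0.03],"turn":[0,0,0],"fingers":1},{"dp":[0,0,0.03],"turn":[0,0,0],"fingers":1},{"dp":[0,0,0],"turn":[0,0,0],"fingers":1}]'

```text
clock: 6.45
eef_pos: [440.3, 98.8, 160.1]
tcp_rot: [-3.141, -0.001, -0.026]
contact_force: [-0.4, 0.4, -1.7]
opening: 0.339
grasp_force: 59.8
```

Call:
play_rows --rows '[{"dp":[0,0,0.03],"turn":[0,0,0],"fingers":1},{"dp":[0,0,0.03],"turn":[0,0,0],"fingers":1},{"dp":[0,0,0.03],"turn":[0,0,0],"fingers":1},{"dp":[0,0,0],"turn":[0,0,0],"fingers":1},{"dp":[0,0,0],"turn":[0,0,0],"fingers":1}]'

```text
clock: 6.87
eef_pos: [439.9, 98.8, 156.0]
tcp_rot: [3.142, 0.0, -0.025]
contact_force: [0.7, 0.6, -0.8]
opening: 0.342
grasp_force: 59.8
```

Call:
play_rows --rows '[{"dp":[0,0,0.03],"turn":[0,0,0],"fingers":1},{"dp":[0,0,0.03],"turn":[0,0,0],"fingers":1},{"dp":[0,0,0],"turn":[0,0,0],"fingers":1},{"dp":[0,0,0],"turn":[0,0,0],"fingers":1}]'

```text
clock: 7.2
eef_pos: [439.9, 98.7, 153.6]
tcp_rot: [3.142, 0.0, -0.025]
contact_force: [-0.4, -0.4, -2.6]
opening: 0.336
grasp_force: 59.8
```

Still no touch (the weight shows as about -2 N). I'll keep going down in 1 mm steps.

Call:
play_rows --rows '[{"dp":[0,0,0.025],"turn":[0,0,0],"fingers":1},{"dp":[0,0,0.025],"turn":[0,0,0],"fingers":1},{"dp":[0,0,0],"turn":[0,0,0],"fingers":1},{"dp":[0,0,0],"turn":[0,0,0],"fingers":1}]'

```text
clock: 7.53
eef_pos: [440.6, 99.0, 152.8]
tcp_rot: [-3.141, -0.001, -0.025]
contact_force: [-3.8, 0.6, 12.9]
opening: 0.345
grasp_force: 61.6
```

Touchdown at 13 N. Ease off slightly, then release.

Call:
play_rows --rows '[{"dp":[0,0,-0.01],"turn":[0,0,0],"fingers":0.6},{"dp":[0,0,0],"turn":[0,0,0],"fingers":0.4},{"dp":[0,0,0],"turn":[0,0,0],"fingers":0.2},{"dp":[0,0,0],"turn":[0,0,0],"fingers":0},{"dp":[0,0,0],"turn":[0,0,0],"fingers":0}]'

```text
clock: 7.95
eef_pos: [440.0, 98.7, 152.0]
tcp_rot: [3.142, 0.0, -0.025]
contact_force: [0.9, 0.2, -0.1]
opening: 0.94
grasp_force: 0.0
```

Call:
play_rows --rows '[{"dp":[0,0,0],"turn":[0,0,0],"fingers":0},{"dp":[0,0,0],"turn":[0,0,0],"fingers":0},{"dp":[0,0,0],"turn":[0,0,0],"fingers":0}]'

```text
clock: 8.2
eef_pos: [440.0, 98.7, 152.0]
tcp_rot: [3.142, 0.0, -0.026]
contact_force: [0.3, -0.1, -0.7]
opening: 0.998
grasp_force: 0.0
```

Call:
play_rows --rows '[{"dp":[0,0,-0.3],"turn":[0,0,0],"fingers":0},{"dp":[0,0,-0.6],"turn":[0,0,0],"fingers":0},{"dp":[0,0,-0.8],"turn":[0,0,0],"fingers":0},{"dp":[0,0,-0.8],"turn":[0,0,0],"fingers":0},{"dp":[0,0,-0.5],"turn":[0,0,0],"fingers":0}]'

```text
clock: 8.62
eef_pos: [440.8, 98.9, 275.0]
tcp_rot: [-3.141, -0.003, -0.025]
contact_force: [0.8, -0.1, -0.5]
opening: 0.998
grasp_force: 0.0
```

Call:
play_rows --rows '[{"dp":[0,0,0],"turn":[0,0,0],"fingers":0},{"dp":[0,0,0],"turn":[0,0,0],"fingers":0},{"dp":[0,0,0],"turn":[0,0,0],"fingers":0}]'

```text
clock: 8.87
eef_pos: [439.5, 98.6, 271.3]
tcp_rot: [3.141, 0.001, -0.025]
contact_force: [-0.5, -0.4, -0.2]
opening: 0.997
grasp_force: 0.0
```

```bash
python3 - <<'E'
from h import *
g=grab('scene','s6');w=grab('wrist','w6');s=r.sense();print({k:np.round(s[k],3).tolist() for k in('eef_pos','contact_force','clock')})
b=cv2.resize(g['pixels'][150:350,250:470,::-1],(440,400),interpolation=2);a=cv2.resize(w['pixels'][:,:,::-1],(360,270))
a=np.vstack([a,np.zeros((130,360,3),np.uint8)])
cv2.imwrite('pics/v6.png',cv2.convertScaleAbs(np.hstack([b,a]),alpha=1.5))
E
```

```text
{'eef_pos': [439.169, 98.595, 270.771], 'contact_force': [0.083, 0.176, 0.813], 'clock': 8.967}
```

View pics/v6.png

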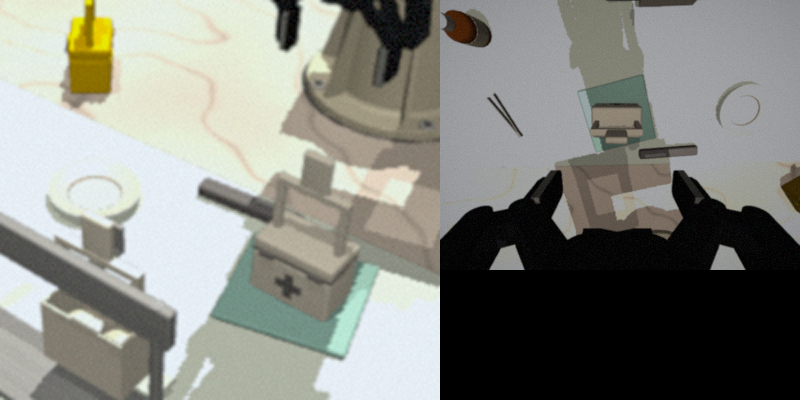

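The box stands upright and centred on the plate, the gripper is clear above it, and the caddy still hangs. Handing in.

```bash
python3 -c "
from rig import r
print(r.sign_off())"
```

```text
the job is handed in; nothing more can be done
None
```

I handed the job in at about 9 s on the robot's clock. The first aid box is off its hook and stands upright in the middle of the square plate, let go; the caddy still hangs on its hook. The sign-off returned no verdict.

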